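# Find and release the latched lamp key

## Task

One of the four identical keys on the grey lamp switch box was left latched down. Tap the four keys one after another with the fingertips, from the robot's left to its right, so lightly that none is pushed home; then press the latched one fully in and let go, so that it springs up and all four keys stand up. Grasp and lift nothing, and leave the things round the box where they are.

Things in the scene. Friction and masses are not known exactly. Their poses are not given: they have to be found in the camera images.
- switch_box: grey lamp switch box with an aluminium lid, 100 (x) x 210 (y) x 50 mm, fixed to the worktop. Origin under its centre on the worktop; z up, x away from the robot when yaw is 0, y along the row of keys to the robot's left. The four keys stand in one row along y in the middle of the lid, at x = 0 and y = +66, +22, -22 and -66 mm.
- key_a: one of four identical push keys in the switch box: a white square cap, 22 x 22 mm, in a black square bezel 34 x 34 mm that rises 4 mm above the lid. Origin at the centre of the cap's flat top face, moving with the key; axes as the box. Top face 18 mm above the lid (68 mm above the worktop) when up, about 11 mm above the lid when latched down, 6.5 mm above it when pushed fully in. The letters say nothing about the place in the row.
- key_a_press (a joint): push-in depth, m: 0 up, about 0.0068 latched down, about 0.0115 fully in (stop). The latched key, pushed fully in (past about 0.0112) and let go, springs up and stays up; pushed less, it goes back to latched. It yields above about 4 N. A raised key is sprung: it moves from about 3 N, 6.5 N at 0.008, and comes back up in about 0.3 s. About 10 N fully in.
- key_b: one of four identical push keys in the switch box: a white square cap, 22 x 22 mm, in a black square bezel 34 x 34 mm that rises 4 mm above the lid. Origin at the centre of the cap's flat top face, moving with the key; axes as the box. Top face 18 mm above the lid (68 mm above the worktop) when up, about 11 mm above the lid when latched down, 6.5 mm above it when pushed fully in. The letters say nothing about the place in the row.
- key_b_press (a joint): push-in depth, m: 0 up, about 0.0068 latched down, about 0.0115 fully in (stop). The latched key, pushed fully in (past about 0.0112) and let go, springs up and stays up; pushed less, it goes back to latched. It yields above about 4 N. A raised key is sprung: it moves from about 3 N, 6.5 N at 0.008, and comes back up in about 0.3 s. About 10 N fully in.
- key_c: one of four identical push keys in the switch box: a white square cap, 22 x 22 mm, in a black square bezel 34 x 34 mm that rises 4 mm above the lid. Origin at the centre of the cap's flat top face, moving with the key; axes as the box. Top face 18 mm above the lid (68 mm above the worktop) when up, about 11 mm above the lid when latched down, 6.5 mm above it when pushed fully in. The letters say nothing about the place in the row.
- key_c_press (a joint): push-in depth, m: 0 up, about 0.0068 latched down, about 0.0115 fully in (stop). The latched key, pushed fully in (past about 0.0112) and let go, springs up and stays up; pushed less, it goes back to latched. It yields above about 4 N. A raised key is sprung: it moves from about 3 N, 6.5 N at 0.008, and comes back up in about 0.3 s. About 10 N fully in.
- key_d: one of four identical push keys in the switch box: a white square cap, 22 x 22 mm, in a black square bezel 34 x 34 mm that rises 4 mm above the lid. Origin at the centre of the cap's flat top face, moving with the key; axes as the box. Top face 18 mm above the lid (68 mm above the worktop) when up, about 11 mm above the lid when latched down, 6.5 mm above it when pushed fully in. The letters say nothing about the place in the row.
- key_d_press (a joint): push-in depth, m: 0 up, about 0.0068 latched down, about 0.0115 fully in (stop). The latched key, pushed fully in (past about 0.0112) and let go, springs up and stays up; pushed less, it goes back to latched. It yields above about 4 N. A raised key is sprung: it moves from about 3 N, 6.5 N at 0.008, and comes back up in about 0.3 s. About 10 N fully in.
- canister: bystander, loose, to be left alone: beige screw-top canister with a black cap, 38 mm across, 57 mm high, standing to the left of the box. Origin at the centre of its underside.
- eyepiece: bystander, loose, to be left alone: black spare eyepiece, 35 mm across, 51 mm high, standing behind the box. Origin at the centre of its underside.
- vial: bystander, loose, to be left alone: small capped glass vial, 18 mm across, 65 mm high, standing to the right of the box. Origin at the centre of its underside.
- screwdriver: bystander, loose, to be left alone: screwdriver with an orange handle, 141 mm long, 18 mm thick, lying in front of the box. Origin at the centre of its underside.
- coverslips: bystander, loose, to be left alone: small grey cover-slip box, 30 x 30 x 17 mm, lying behind the box. Origin at the centre of its underside.
- petri_dish: bystander, loose, to be left alone: flat glass petri dish, 88 mm across, 17 mm high, farther to the right. Origin at the centre of its underside.

How it is judged:
On the way, in this order (a step that is already met when the one before it is completed fails the run):
1. the first key from the robot's left is touched lightly by the fingers (over 0.3 N) while it is pushed in less than 8 mm (((y of key_a in the frame of switch_box between 0.044 and 0.1 m and contact force between the fingers and key_a above 0.3 N and value of joint key_a_press below 0.008 m) or (y of key_b in the frame of switch_box between 0.044 and 0.1 m and contact force between the fingers and key_b above 0.3 N and value of joint key_b_press below 0.008 m) or (y of key_c in the frame of switch_box between 0.044 and 0.1 m and contact force between the fingers and key_c above 0.3 N and value of joint key_c_press below 0.008 m) or (y of key_d in the frame of switch_box between 0.044 and 0.1 m and contact force between the fingers and key_d above 0.3 N and value of joint key_d_press below 0.008 m))), for 0.04 s.
2. the second key from the robot's left is touched lightly by the fingers (over 0.3 N) while it is pushed in less than 8 mm (((y of key_a in the frame of switch_box between 0 and 0.044 m and contact force between the fingers and key_a above 0.3 N and value of joint key_a_press below 0.008 m) or (y of key_b in the frame of switch_box between 0 and 0.044 m and contact force between the fingers and key_b above 0.3 N and value of joint key_b_press below 0.008 m) or (y of key_c in the frame of switch_box between 0 and 0.044 m and contact force between the fingers and key_c above 0.3 N and value of joint key_c_press below 0.008 m) or (y of key_d in the frame of switch_box between 0 and 0.044 m and contact force between the fingers and key_d above 0.3 N and value of joint key_d_press below 0.008 m))), for 0.04 s.
3. the third key from the robot's left is touched lightly by the fingers (over 0.3 N) while it is pushed in less than 8 mm (((y of key_a in the frame of switch_box between -0.044 and 0 m and contact force between the fingers and key_a above 0.3 N and value of joint key_a_press below 0.008 m) or (y of key_b in the frame of switch_box between -0.044 and 0 m and contact force between the fingers and key_b above 0.3 N and value of joint key_b_press below 0.008 m) or (y of key_c in the frame of switch_box between -0.044 and 0 m and contact force between the fingers and key_c above 0.3 N and value of joint key_c_press below 0.008 m) or (y of key_d in the frame of switch_box between -0.044 and 0 m and contact force between the fingers and key_d above 0.3 N and value of joint key_d_press below 0.008 m))), for 0.04 s.
4. the fourth key from the robot's left is touched lightly by the fingers (over 0.3 N) while it is pushed in less than 8 mm (((y of key_a in the frame of switch_box between -0.1 and -0.044 m and contact force between the fingers and key_a above 0.3 N and value of joint key_a_press below 0.008 m) or (y of key_b in the frame of switch_box between -0.1 and -0.044 m and contact force between the fingers and key_b above 0.3 N and value of joint key_b_press below 0.008 m) or (y of key_c in the frame of switch_box between -0.1 and -0.044 m and contact force between the fingers and key_c above 0.3 N and value of joint key_c_press below 0.008 m) or (y of key_d in the frame of switch_box between -0.1 and -0.044 m and contact force between the fingers and key_d above 0.3 N and value of joint key_d_press below 0.008 m))), for 0.04 s.
5. the latched key is pressed in by the fingers (over 9.5 mm) (value of joint key_d_press above 0.0095 m and contact force between the fingers and key_d above 0.3 N), for 0.02 s.
At the end, for the whole second after the job is handed in: All four keys are up (each within 1.5 mm of its raised position) and every bystander is within 20 mm of where it stood (value of joint each of key_a_press, key_b_press, key_c_press, key_d_press below 0.0015 m and distance of each of canister, eyepiece, vial, screwdriver, coverslips, petri_dish from where it was at the start of the episode below 0.02 m); the robot touches nothing.
It fails at once if a key that was already up is pushed in by more than 8 mm (value of joint any of key_a_press, key_b_press, key_c_press above 0.008 m).
It fails at once if a thing round the box is lifted, carried or shifted by more than 20 mm (distance of any of canister, eyepiece, vial, screwdriver, coverslips, petri_dish from where it was at the start of the episode above 0.02 m).
It also fails if it takes over 45 s, if anything falls off the work surface, if the arm or the gripper's body presses on something with over 40 N, if the wrist force passes 120 N, or if a joint passes its speed limit or range.

## Robot

A 7-joint arm with a two-finger parallel gripper is mounted at the origin on a cart in front of the work surface, level with it; the furniture and walls round the work are solid. World frame = base frame: x ahead of the robot, y to its left, z up, the work surface at z = 0. Lengths are in m, angles in rad, forces in N, time in s.
With the tool pointing down it reaches from about 0.4 to 0.9 m from the base axis. Payload 5.6 kg.
Tool frame: the origin (TCP) lies midway between the tips of the shut fingers; the grasp point (between the pads) lies r.grip_point_offset behind it (r.grip_point_offset is the distance from the TCP to the grasp point, in m); z points along the fingers, x is the direction in which the jaws open and shut, and the axes are right-handed (so a half turn about z gives the same grasp; the last joint's range is limited). The gripper opens to 92 mm and grips with 3 to 60 N. Pads are 20 mm wide; open, the fingers measure 128 mm over their backs; the gripper's body (75 mm by 189 mm) begins 69 mm behind the grasp point.
Start: joints at [1.231, 0.468, -0.012, 1.603, 0.006, 1.071, -0.056], TCP at [0.19, -0.622, 0.215] pointing down, gripper open.
Joint ranges: [-2.53, 2.53], [-0.31, 2.02], [-1.57, 1.55], [0.28, 2.44], [-1.29, 4.43], [0.15, 1.84], [-2.92, 2.92]. Speed limits (rad/s): [2.57, 2.57, 3.14, 3.14, 3.14, 3.14, 3.14].

## Interface

Orientations are given as a unit quaternion [w, x, y, z].
In Python, from workcell import observe, eyes, job, trace, r gives the robot as it stands.
- The arm moves only by the tool step_arm, never from a script. Its arguments are lists of equal length, an entry for each row: "translation": the shift along the world's x, y, z in m, a list of three; "yaw": the turn about the world's z in rad. A call has exactly 8 rows; each row is the pose to reach, as a shift and turn from the pose measured when the call began; what a row does not reach only later rows make up. A row lasts 1/8 s, in which the tool goes at most 62.5 mm and 10.7 degrees, less where a joint would pass 70% of its speed; a pose out of reach is approached as far as the arm can. A call with a gripper value outside its range is refused whole. "jaw" is the opening, from -1 (shut) to 1 (fully open), so that 0 is half open, set as the call begins (left out, the last holds). The fingers move at their own pace and stop on an object; "newtons" is the grip in N (left out, the last holds). Time passes only in rows, so rows that repeat a pose let the fingers close, or fill a call up. It gives the time, the measured TCP pose, the force and the opening at its end, in the units of the state.
- observe(): the state, without advancing time (a new reading comes with each control period).
- eyes.grab_frame(name): name is "scene" or "top" or "wrist"; returns (picture, depth): 480x640x3 uint8, red, green, blue; 480x640 float32, m along the optical axis (not along the pixel's ray), 0 where there is no reading.
- eyes.get_calibration(name): a dict with "intrinsics" (3x3 intrinsics, pixels), "extrinsics" (4x4, takes a point from world to camera coordinates). Camera axes: x right, y up, looking along -z (the intrinsics and any distortion apply to the point x, -y, -z); pixel columns grow to the right and rows downward; lengths in m; the calibration is good to about 2 mm. A picture is of the moment at which its call begins: read the wrist's pose just before it. get_calibration takes no time and is no camera call; for the wrist camera it gives the pose at the moment of the call.
- job.finish_job(): hands the job in, once; it reports no verdict.
Trained networks look in the newest picture that a camera, given by its name, has taken for a name from the list of things; names that differ only in an ending like _2 or _b are one class to them, and where a whole thing is asked for, a point or a joint stands for the part that bears it (a point fixed in the world has none). Each returns a list of dicts, best first, with "p" (0 to 1); they miss things now and then, are a little off and sometimes report something else, mostly with a low value. They report only what shows in the picture. A call takes as long as a camera call.
- trace(label, camera): "mask" (480x640 bool, what is visible of it) and "extent" ([left, top, right, bottom] in pixels, round what is visible of it).
The state is a dict: "clock": time; "joints": joint angles; "qd": joint speeds; "effort": joint torques, N m; "ee_pos": TCP position; "ee_rot": TCP orientation; "force": force on the tool from outside, world axes, zero at the start; "ft_torque": the same for the moment, N m; "gripper_width": finger opening in m.
Only numpy, scipy, OpenCV 4.12 (cv2) and the standard library are available. Lean on these libraries where they do the work, as an engineer would, in place of code of your own. Each camera call takes 0.05 s, during which the arm holds its last target.

## Working session

There is one attempt and no reset: what is moved stays moved. The work goes in short steps, Python scripts to look and compute and a tool call to move; the robot and the scene stay as the last step left them, time stands still between calls to the robot, and variables do not carry over. Pictures are saved under pics/ and viewed, and the job is handed in when it is done.

Besides the shell and the picture viewer there is one more tool, called after ">>>" as name(argument=value, ...), one argument or row to a line, values as JSON. step_arm: Moves the arm, as the interface text tells. Its arguments: {"type":"object","properties":{"translation":{"type":"array"},"yaw":{"type":"array"},"jaw":{"type":"number"},"newtons":{"type":"number"}},"required":["translation","yaw"]}

```bash
mkdir -p pics; ls
cat > h.py <<'E'
import numpy as np, cv2
from workcell import observe, eyes, job, trace, r
def grab(n,fn=None):
    c=eyes.get_calibration(n); p,d=eyes.grab_frame(n)
    if fn: cv2.imwrite(fn,cv2.cvtColor(p,cv2.COLOR_RGB2BGR))
    return p,d,np.array(c['intrinsics']),np.array(c['extrinsics'])
def world(u,v,d,K,E):
    u=np.asarray(u,float);v=np.asarray(v,float)
    x=(u-K[0,2])/K[0,0]*d; y=(v-K[1,2])/K[1,1]*d
    pc=np.stack([x,-y,-d,np.ones_like(d)],-1)
    return (pc@np.linalg.inv(E).T)[...,:3]
E
python3 - <<'E'
from h import *
print(observe(), r.grip_point_offset)
for n in ['top','scene']:
    p,d,K,E=grab(n,f'pics/{n}0.png'); np.savez(n+'0',p=p,d=d,K=K,E=E); print(n,K,E)
    for l in ['switch_box','key_a']:
        for t in trace(l,n)[:6]:
            m=t['mask']&(d>0); v,u=np.nonzero(m); w=world(u,v,d[m],K,E)
            print(l,t['p'],t['extent'],w.mean(0).round(4),np.median(w,0).round(4))
E
```

```text
pics
{'clock': 0.0, 'joints': array([ 1.23097505,  0.46836346, -0.01158474,  1.60361691,  0.00602853,
        1.07142456, -0.0563026 ]), 'qd': array([ 0.00118004, -0.00046529, -0.00065052, -0.00194503,  0.00082556,
        0.00099126,  0.000423  ]), 'effort': array([-3.87845039e-04, -5.20566308e+01, -1.32356747e-02, -2.43748838e+01,
       -5.68162906e-02,  1.73949986e-02,  1.65327106e-04]), 'ee_pos': array([ 0.18985458, -0.62103917,  0.21365204]), 'ee_rot': array([-4.63572230e-04,  8.03870295e-01, -5.94803966e-01, -7.58976178e-04]), 'force': array([ 0.24236344,  0.46577952, -0.21747472]), 'ft_torque': array([0.03929703, 0.02079191, 0.03551918]), 'gripper_width': 0.0918605266993611} 0.0187
top [[518.38101966   0.         311.36453654]
 [  0.         518.38101966 243.39541119]
 [  0.           0.           1.        ]] [[-0.08565951 -0.99631694 -0.00387446 -0.09906392]
 [ 0.97441979 -0.08458656  0.20820948 -0.58562268]
 [-0.20777035  0.01405977  0.97807658 -1.47881485]
 [ 0.          0.          0.          1.        ]]
switch_box 0.84 [209.1, 235.0, 284.1, 285.1] [0.543  0.0508 0.047
[... 367 characters left out ...]
   0.27145467]
 [ 0.55233333 -0.46975764  0.68866222 -0.43143914]
 [-0.50859757  0.46464856  0.72486566 -0.87883357]
 [ 0.          0.          0.          1.        ]]
switch_box 0.68 [223.0, 258.2, 316.2, 345.8] [0.5284 0.0673 0.0424] [0.5184 0.0718 0.0476]
switch_box 0.44 [239.4, 303.9, 251.8, 315.7] [0.5294 0.1208 0.0628] [0.528  0.1214 0.0651]
key_a 0.67 [278.6, 269.7, 291.7, 283.0] [ 0.5528 -0.0094  0.0578] [ 0.5519 -0.0089  0.0585]
key_a 0.57 [241.2, 304.7, 250.7, 316.7] [0.5297 0.1203 0.0616] [0.5283 0.1211 0.0647]
key_a 0.56 [265.5, 279.8, 281.7, 291.6] [0.5441 0.0342 0.0623] [0.5422 0.0344 0.0649]
key_a 0.56 [255.3, 288.6, 264.8, 302.1] [0.536  0.0776 0.0637] [0.5347 0.0779 0.0656]
```

Run:
```python
from h import *
a=cv2.imread('pics/top0.png')[190:330,160:360]; b=cv2.imread('pics/scene0.png')[220:380,170:390]
cv2.imwrite('pics/c1.png',cv2.resize(a,None,fx=4,fy=4,interpolation=cv2.INTER_CUBIC))
cv2.imwrite('pics/c2.png',cv2.resize(b,None,fx=3.6,fy=3.6,interpolation=cv2.INTER_CUBIC))
```

```text
(no output)
```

View pics/top0.png

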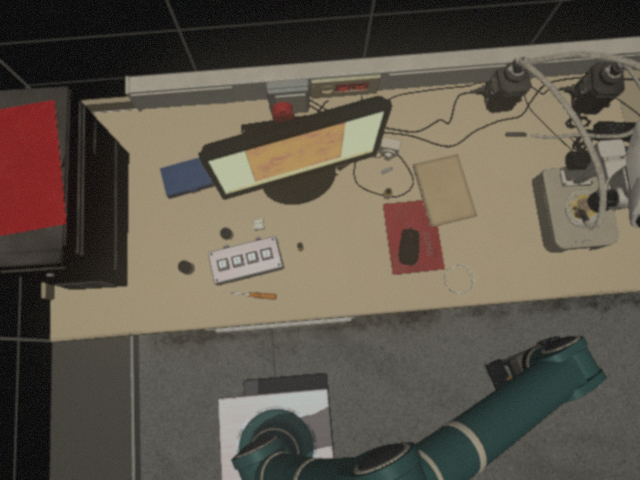

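View pics/c1.png

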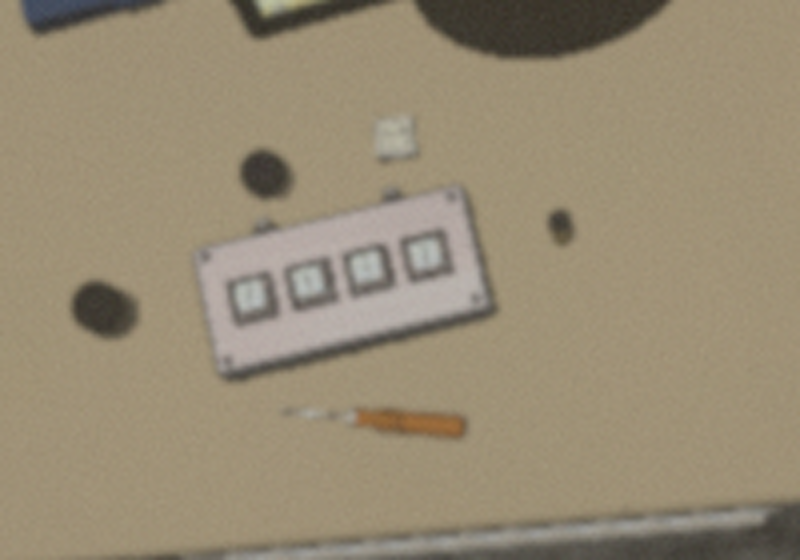

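View pics/c2.png

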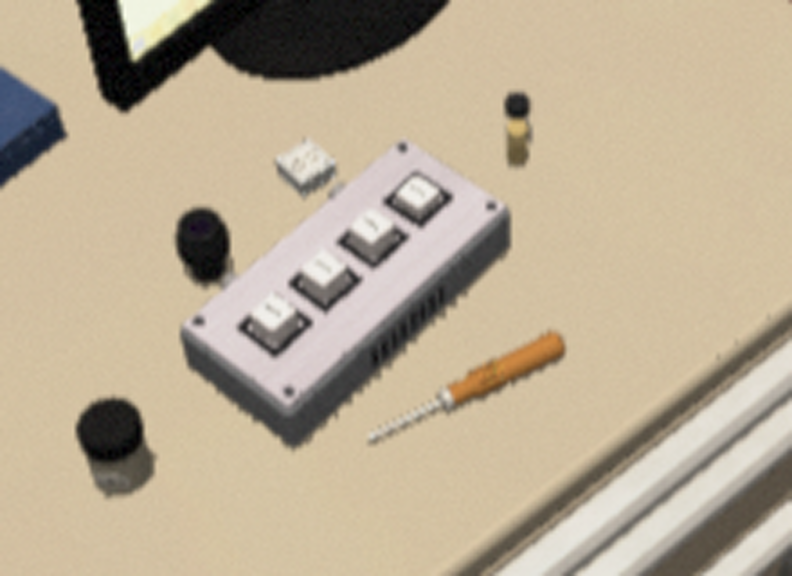

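View pics/scene0.png

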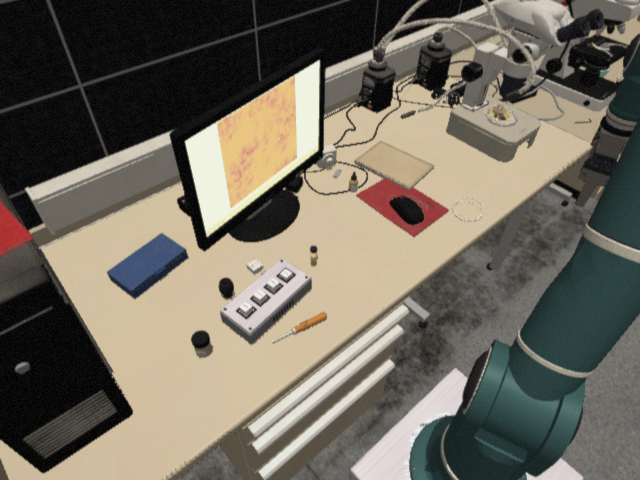

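The fourth key from the left (scene crop around 418,195) stands lower than the other three, so it looks like the latched one. Next I'll fit the box pose.

```bash
cat > fit.py <<'E'
from h import *
E
python3 - <<'E'
from h import *
for n in ['top','scene']:
    z=np.load(n+'0.npz'); p,d,K,E=[z[k] for k in ['p','d','K','E']]
    v,u=np.mgrid[0:480,0:640]; W=world(u,v,d,K,E); ok=d>0
    near=ok&(abs(W[...,0]-.54)<.13)&(abs(W[...,1]-.055)<.17)
    tab=near&(abs(W[...,2])<.02); print(n,'table z',np.median(W[tab][:,2]))
    lid=near&(W[...,2]>.035)&(W[...,2]<.085)
    nl,lab,st,c=cv2.connectedComponentsWithStats(lid.astype(np.uint8)); k=1+np.argmax(st[1:,4]); lid=lab==k
    P=W[lid]; hz=np.median(P[:,2]); 
    rect=cv2.minAreaRect(P[:,:2].astype(np.float32)); print('lid',rect,'z',hz, lid.sum())
    # keys
    keys=lid&(W[...,2]>hz+.006)
    nl,lab,st,c=cv2.connectedComponentsWithStats(keys.astype(np.uint8))
    for i in range(1,nl):
        if st[i,4]>8:
            q=W[lab==i]; top=q[q[:,2]>np.percentile(q[:,2],60)-.002]
            print(st[i,4],top.mean(0).round(4),np.percentile(q[:,2],[50,90]).round(4))
    hi=ok&(W[...,2]>.1)&(W[...,2]<.6)&(W[...,0]>.45)&(W[...,0]<.95)&(W[...,1]>-.3)&(W[...,1]<.3)
    H=W[hi]; 
    for y in np.arange(-.3,.3,.05):
        q=H[(H[:,1]>y)&(H[:,1]<y+.05)]
        if len(q): print(round(y,2),'minx',np.percentile(q[:,0],1).round(3),'zmin',q[:,2].min().round(3),q[:,2].max().round(3))
E
```

```text
top table z 0.0004863873117684214
lid ((0.5490750670433044, 0.05258744955062866), (0.1084665060043335, 0.21024248003959656), 9.720996856689453) z 0.05070452132901204 2325
72 [ 0.5587 -0.0133  0.0627] [0.0601 0.0645]
62 [0.5494 0.0308 0.0695] [0.0671 0.0717]
69 [0.5425 0.0732 0.0691] [0.0676 0.0711]
73 [0.5356 0.1166 0.0691] [0.0661 0.0712]
-0.3 minx 0.802 zmin 0.1 0.414
-0.25 minx 0.791 zmin 0.101 0.413
-0.2 minx 0.781 zmin 0.1 0.414
-0.15 minx 0.77 zmin 0.101 0.412
-0.1 minx 0.759 zmin 0.1 0.412
-0.05 minx 0.748 zmin 0.1 0.414
-0.0 minx 0.738 zmin 0.101 0.414
0.05 minx 0.725 zmin 0.102 0.413
0.1 minx 0.724 zmin 0.102 0.41
scene table z -0.0008585325325856097
lid ((0.5424581170082092, 0.0550590455532074), (0.10083230584859848, 0.20953510701656342), 8.950416564941406) z 0.04910454096908384 3300
80 [ 0.5532 -0.01    0.061 ] [0.0597 0.0624]
107 [0.5463 0.0327 0.0667] [0.0656 0.0682]
105 [0.5393 0.0764 0.0669] [0.0659 0.0688]
116 [0.5316 0.1197 0.0669] [0.0656 0.0682]
-0.3 minx 0.8 zmin 0.1 0.407
-0.25 minx 0.789 zmin 0.1 0.407
-0.2 minx 0.778 zmin 0.1 0.406
-0.15 minx 0.768 zmin 0.1 0.407
-0.1 minx 0.757 zmin 0.1 0.408
-0.05 minx 0.746 zmin 0.1 0.407
-0.0 minx 0.736 zmin 0.1 0.407
0.05 minx 0.723 zmin 0.1 0.407
0.1 minx 0.721 zmin 0.101 0.407
```

>>> step_arm(
  translation=[
    [0.025,0.045,0.01],
    [0.05,0.09,0.02],
    [0.08,0.14,0.03],
    [0.11,0.19,0.03],
    [0.14,0.24,0.03],
    [0.17,0.29,0.03],
    [0.195,0.34,0.03],
    [0.22,0.39,0.03],
  ],
  yaw=[0,0,-0.02,-0.04,-0.06,-0.08,-0.1,-0.13],
  jaw=-1,
  newtons=20,
)

```text
clock: 1.3
ee_pos: [0.4107, -0.2298, 0.2446]
ee_rot: [-0.0, 0.763, -0.646, 0.0]
force: [0.9, -0.2, 0.1]
gripper_width: 0.0139
```

>>> step_arm(
  translation=[
    [0.018,0.052,0],
    [0.036,0.104,0],
    [0.054,0.156,0],
    [0.072,0.208,0],
    [0.09,0.26,-0.005],
    [0.105,0.305,-0.01],
    [0.12,0.345,-0.015],
    [0.122,0.349,-0.02],
  ],
  yaw=[0,0,0,0,0,0,0,0],
)

```text
clock: 2.3
ee_pos: [0.5328, 0.1227, 0.2243]
ee_rot: [-0.001, 0.765, -0.644, -0.0]
force: [-0.3, 0.0, 0.1]
gripper_width: 0.0006
```

Run:
```python
from h import *
print(observe()['ee_pos'],observe()['force'],observe()['gripper_width'])
for n in ['wrist']:
    p,d,K,E=grab(n,f'pics/{n}1.png'); np.savez(n+'1',p=p,d=d,K=K,E=E)
    v,u=np.mgrid[0:480,0:640]; W=world(u,v,d,K,E); ok=d>0
    near=ok&(abs(W[...,0]-.54)<.13)&(abs(W[...,1]-.055)<.17)
    lid=near&(W[...,2]>.035)&(W[...,2]<.085)
    P=W[lid]; hz=np.median(P[:,2]); print(cv2.minAreaRect(P[:,:2].astype(np.float32)),hz)
    keys=lid&(W[...,2]>hz+.006)
    nl,lab,st,c=cv2.connectedComponentsWithStats(keys.astype(np.uint8))
    for i in range(1,nl):
        if st[i,4]>60:
            q=W[lab==i]; m=np.median(q[:,2]);top=q[abs(q[:,2]-m)<.0015]
            print(st[i],cv2.minAreaRect(top[:,:2].astype(np.float32)),top.mean(0).round(4),m.round(4))
```

```text
[0.53276208 0.12273696 0.22434878] [-0.32877621  0.02757467  0.14634869] 0.000597715434269762
((0.5747787952423096, 0.05837516486644745), (0.16437892615795135, 0.3443751335144043), 8.473954200744629) 0.04981767416665145
[191 186  17  36 294] ((0.5385112166404724, 0.21908891201019287), (0.01179163996130228, 0.02967771515250206), 89.91952514648438) [0.5384 0.2202 0.0566] 0.0565
[309 219  27  28 739] ((0.5338817238807678, 0.11489380896091461), (0.021321633830666542, 0.021588239818811417), 10.28734302520752) [0.5338 0.1148 0.0674] 0.0673
[361 219  28  29 758] ((0.5409566164016724, 0.07160650938749313), (0.02159648761153221, 0.02208854816854), 5.764960289001465) [0.5411 0.0719 0.0674] 0.0673
[412 220  31  28 793] ((0.5479135513305664, 0.02854226343333721), (0.021362271159887314, 0.021889789029955864), 9.194568634033203) [0.5481 0.0285 0.0674] 0.0673
[463 220  30  26 700] ((0.5551817417144775, -0.014961177483201027), (0.021018577739596367, 0.021910294890403748), 9.993387222290039) [ 0.5552 -0.0148  0.0608] 0.0607
[586 224  21  22 286] ((0.5712493062019348, -0.11085641384124756), (0.00779895531013608, 0.016501521691679955), 88.41547393798828) [ 0.5711 -0.1113  0.0638] 0.0634
```

View pics/wrist1.png

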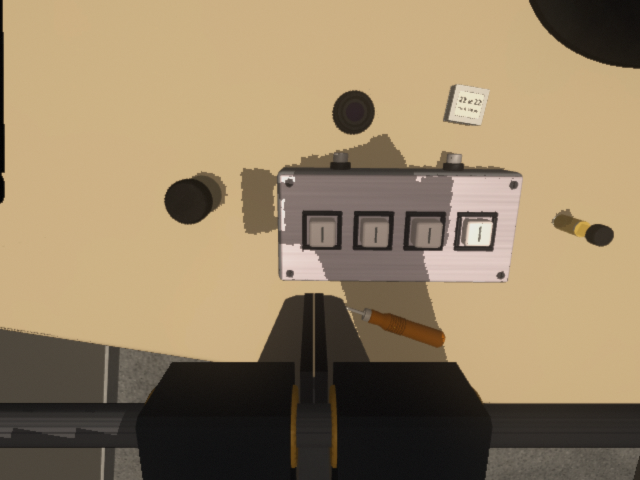

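The wrist picture confirms it: cap tops at (322,231), (374,231), (428,231) are at 67 mm and the fourth at (478,232) is at 61 mm, so it is latched. I'll descend above key 1.

>>> step_arm(
  translation=[
    [0.001,-0.006,-0.03],
    [0.001,-0.006,-0.065],
    [0.001,-0.006,-0.1],
    [0.001,-0.006,-0.125],
    [0.001,-0.006,-0.14],
    [0.001,-0.006,-0.146],
    [0.001,-0.006,-0.147],
    [0.001,-0.006,-0.147],
  ],
  yaw=[0,0,0,0,0,0,0,0],
)

```text
clock: 3.35
ee_pos: [0.5339, 0.1149, 0.0773]
ee_rot: [-0.0, 0.764, -0.645, 0.0]
force: [-1.0, 0.6, -1.2]
gripper_width: 0.0005
```

>>> step_arm(
  translation=[
    [0,0.002,-0.004],
    [0,0.002,-0.007],
    [0,0.002,-0.009],
    [0,0.002,-0.01],
    [0,0.002,-0.011],
    [0,0.002,-0.012],
    [0,0.002,-0.012],
    [0,0.002,-0.012],
  ],
  yaw=[0,0,0,0,0,0,0,0],
)

```text
clock: 4.35
ee_pos: [0.5339, 0.117, 0.0654]
ee_rot: [-0.0, 0.764, -0.645, 0.0]
force: [-1.8, 0.1, 3.2]
gripper_width: 0.0003
```

>>> step_arm(
  translation=[
    [0,0,-0.001],
    [0,0,-0.0015],
    [0,0,-0.0015],
    [0,0,-0.0015],
    [0,0,-0.0015],
    [0,0,-0.0015],
    [0,0,-0.0015],
    [0,0,-0.0015],
  ],
  yaw=[0,0,0,0,0,0,0,0],
)

```text
clock: 5.35
ee_pos: [0.5339, 0.117, 0.0639]
ee_rot: [-0.0, 0.764, -0.645, -0.0]
force: [-1.0, -0.6, 5.0]
gripper_width: 0.0007
```

Run:
```python
from h import *
for i in range(2):
    p,d,K,E=grab('scene','pics/s2.png'); print(observe()['ee_pos'],observe()['force'])
b=cv2.imread('pics/s2.png')[200:380,170:390]
cv2.imwrite('pics/s2c.png',cv2.resize(b,None,fx=3.3,fy=3.3,interpolation=cv2.INTER_CUBIC))
```

```text
[0.53387977 0.11697505 0.06388134] [-2.32696648 -0.40388212  4.6265906 ]
[0.53387161 0.11695951 0.06388658] [-1.2616623   0.24322191  4.40655202]
```

View pics/s2c.png

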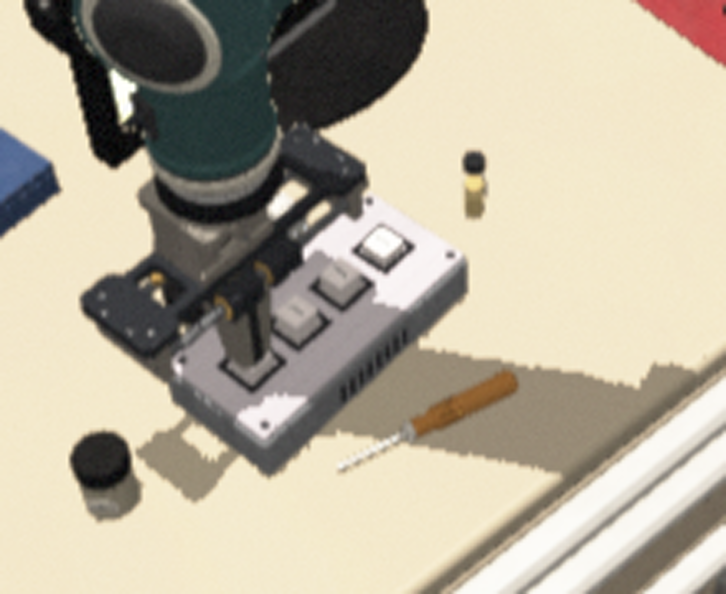

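The fingertips are on key 1 at crop (248,365), with about 4.6 N at roughly 4 mm depth. I'll go on to key 2.

>>> step_arm(
  translation=[
    [0,0,0.016],
    [0.001,-0.005,0.018],
    [0.004,-0.025,0.018],
    [0.007,-0.0435,0.017],
    [0.007,-0.0435,0.009],
    [0.007,-0.0435,0.004],
    [0.007,-0.0435,0.0015],
    [0.007,-0.0435,0.0],
  ],
  yaw=[0,0,0,0,0,0,0,0],
)

```text
clock: 6.45
ee_pos: [0.5405, 0.0734, 0.0638]
ee_rot: [0.0, 0.764, -0.645, -0.0]
force: [-1.4, -1.7, 5.5]
gripper_width: 0.0004
```

>>> step_arm(
  translation=[
    [0,0,0],
    [0,0,0],
    [0,0,0],
    [0,0,0],
    [0,0,0],
    [0,0,0],
    [0,0,0],
    [0,0,0],
  ],
  yaw=[0,0,0,0,0,0,0,0],
)

```text
clock: 7.45
ee_pos: [0.5405, 0.0735, 0.0638]
ee_rot: [0.0, 0.764, -0.645, -0.0]
force: [-1.4, -2.6, 5.0]
gripper_width: 0.0005
```

Key 2 was touched at about 5 N. Key 3 is next.

>>> step_arm(
  translation=[
    [0,0,0.016],
    [0.001,-0.005,0.018],
    [0.004,-0.025,0.018],
    [0.007,-0.0435,0.017],
    [0.007,-0.0435,0.009],
    [0.007,-0.0435,0.004],
    [0.007,-0.0435,0.0015],
    [0.007,-0.0435,0.0],
  ],
  yaw=[0,0,0,0,0,0,0,0],
)

```text
clock: 8.45
ee_pos: [0.5472, 0.0301, 0.0638]
ee_rot: [0.001, 0.765, -0.645, -0.0]
force: [-2.5, -2.5, 4.8]
gripper_width: 0.0003
```

>>> step_arm(
  translation=[
    [0,0,0],
    [0,0,0],
    [0,0,0],
    [0,0,0],
    [0,0,0],
    [0,0,0],
    [0,0,0],
    [0,0,0],
  ],
  yaw=[0,0,0,0,0,0,0,0],
)

```text
clock: 9.45
ee_pos: [0.5472, 0.0301, 0.0638]
ee_rot: [0.001, 0.765, -0.645, -0.0]
force: [-2.8, -2.5, 4.4]
gripper_width: 0.0006
```

Key 3 was touched at about 4.5 N. Now I'll move over key 4, which is latched with its top at about 0.061.

>>> step_arm(
  translation=[
    [0,0,0.016],
    [0.001,-0.005,0.018],
    [0.004,-0.025,0.018],
    [0.008,-0.0435,0.017],
    [0.008,-0.0435,0.009],
    [0.008,-0.0435,0.004],
    [0.008,-0.0435,0.0015],
    [0.008,-0.0435,0.0005],
  ],
  yaw=[0,0,0,0,0,0,0,0],
)

```text
clock: 10.45
ee_pos: [0.555, -0.0126, 0.064]
ee_rot: [0.001, 0.765, -0.644, -0.001]
force: [0.1, 1.2, -0.4]
gripper_width: 0.0004
```

>>> step_arm(
  translation=[
    [0,0,-0.0005],
    [0,0,-0.001],
    [0,0,-0.0015],
    [0,0,-0.002],
    [0,0,-0.0025],
    [0,0,-0.003],
    [0,0,-0.003],
    [0,0,-0.003],
  ],
  yaw=[0,0,0,0,0,0,0,0],
)

```text
clock: 11.45
ee_pos: [0.555, -0.0127, 0.0612]
ee_rot: [0.001, 0.765, -0.644, -0.0]
force: [-1.1, -0.6, 4.3]
gripper_width: 0.0003
```

Key 4 was touched at 4.3 N while still at the latched depth. Now the full press.

>>> step_arm(
  translation=[
    [0,0,0],
    [0,0,-0.001],
    [0,0,-0.002],
    [0,0,-0.003],
    [0,0,-0.004],
    [0,0,-0.0045],
    [0,0,-0.005],
    [0,0,-0.005],
  ],
  yaw=[0,0,0,0,0,0,0,0],
)

```text
clock: 12.45
ee_pos: [0.5551, -0.0127, 0.057]
ee_rot: [0.001, 0.765, -0.644, -0.0]
force: [-5.1, -0.2, 12.7]
gripper_width: 0.0006
```

>>> step_arm(
  translation=[
    [0,0,-0.001],
    [0,0,-0.0015],
    [0,0,-0.002],
    [0,0,-0.0025],
    [0,0,-0.0025],
    [0,0,-0.0025],
    [0,0,-0.0025],
    [0,0,-0.0025],
  ],
  yaw=[0,0,0,0,0,0,0,0],
)

```text
clock: 13.45
ee_pos: [0.5552, -0.0127, 0.0567]
ee_rot: [0.001, 0.765, -0.644, 0.0]
force: [-7.6, -1.0, 23.4]
gripper_width: 0.0007
```

The force climbs to 23 N with no further travel, so the key is at its stop. I'll release straight up.

>>> step_arm(
  translation=[
    [0,0,0.005],
    [0,0,0.02],
    [0,0,0.05],
    [0,0,0.09],
    [-0.02,0,0.13],
    [-0.05,0,0.16],
    [-0.07,0,0.17],
    [-0.07,0,0.17],
  ],
  yaw=[0,0,0,0,0,0,0,0],
)

```text
clock: 14.45
ee_pos: [0.4849, -0.0128, 0.2278]
ee_rot: [0.001, 0.765, -0.644, 0.001]
force: [0.2, -0.1, 0.0]
gripper_width: 0.0007
```

Run:
```python
from h import *
print(observe()['ee_pos'],observe()['force'])
for n in ['wrist','scene']:
    p,d,K,E=grab(n,f'pics/{n}9.png')
    v,u=np.mgrid[0:480,0:640]; W=world(u,v,d,K,E)
    for k in [(.5335,.117),(.5407,.0735),(.5478,.030),(.555,-.013)]:
        m=(d>0)&(np.hypot(W[...,0]-k[0],W[...,1]-k[1])<.008)&(W[...,2]<.1); print(n,k,m.sum(),np.median(W[m][:,2]).round(4) if m.any() else None)
```

```text
[ 0.4848689  -0.01284738  0.22775177] [ 0.18589436 -0.10033527  0.01125344]
wrist (0.5335, 0.117) 341 0.0675
wrist (0.5407, 0.0735) 335 0.0675
wrist (0.5478, 0.03) 341 0.0675
wrist (0.555, -0.013) 335 0.0676
scene (0.5335, 0.117) 31 0.0678
scene (0.5407, 0.0735) 32 0.0665
scene (0.5478, 0.03) 27 0.0671
scene (0.555, -0.013) 31 0.0672
```

View pics/wrist9.png

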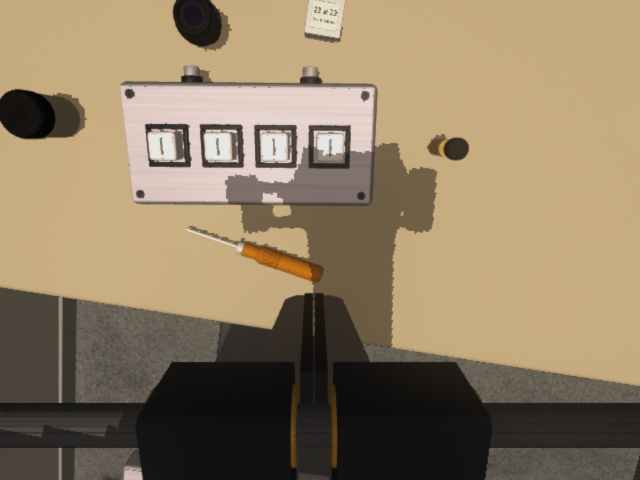

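View pics/scene9.png

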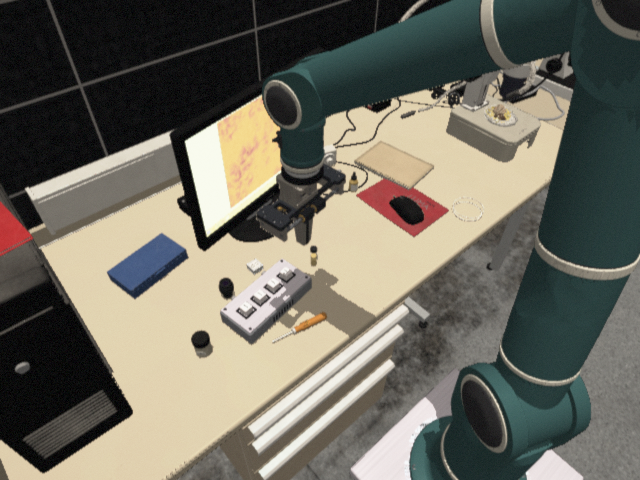

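All four caps (wrist picture 164, 220, 275 and 330 across, row 147) are now at 67.5 mm. The loose things stand where they did, and the arm is clear with zero force.

```bash
python3 -c "
from workcell import job
print(job.finish_job())"
```

```text
the job is handed in; nothing more can be done
None
```

I tapped the four keys from left to right with the shut fingertips, then pressed the latched one home and released it. It sprang up and all four keys now stand up. The job was handed in after about 14.5 s; it reports no verdict.

- **Taps:** keys 1 to 3 were touched with about 4.5 to 5 N at roughly 4 mm depth. The fourth key, which was the latched one, was touched with 4.3 N while still at its latched depth.
- **Full press:** I pushed the fourth key until the force rose to 23 N with no further travel, so it was at its stop.
- **Last checks:** the wrist camera put all four cap tops at 67.5 mm, and the scene camera at 66.5 to 67.8 mm. The tool force read zero with the gripper well clear of the box.
- **Things round the box:** they look unmoved in the pictures; I did not measure their positions.
- **Disagreement:** the cameras differed by up to 5 mm on where the keys were, so I used the average. The fingertips landed well within the caps.

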